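Preset the stroke count on the injector test bench

TASK

Set the three thumbwheels of the preset box to the stroke count 463 (4 on the left wheel, 6 in the middle, 3 on the right, as read from the robot's side), each digit squarely at the top between the index marks. Then press the load key fully down to take over the number and let go. Stroke the wheels with a light fingertip - the sprung wheel pack must never be pressed hard (15 N at most) - and leave the parts lying around where they are.

Things in the scene. Friction and masses are not known exactly. Their poses are not given: they have to be found in the camera images.
- preset_box: fixed grey box, 160 mm deep (x), 280 wide (y), deck 50 mm above the bench; origin: underside centre; x points away from the operator, y left. Three black thumbwheels stand in its deck on one axle line along y, with round aluminium dividers (20 mm radius, 10 thick) beside them, index marks (black lines) on top. Delicate: force on it and its wheels (not the key) stays under 15 N
- wheel1 (a joint): left (hundreds) wheel: smooth, 70 mm diameter, 24 wide, 40 mm between wheel middles. White numerals 0-9 on the rim every 0.6283 rad (22 mm of rim). Value in rad: numeral n is at the top, at the index, at n x 0.6283; grows as the top is stroked to the box's +x. Stops just past 0 and 9. No clicks, stays where left. A closed fingertip pressed on its top and stroked along x turns it (3 N at the rim)
- wheel1_top (a point): nominal top of wheel 1, 101 mm above the bench, axes as the box's. The pack is height-adjustable: the real tops lie up to 14 mm higher or lower, all alike, NOT measured: find them by touch. The wheel is sprung: gives way downwards after about 2 N, then 4 N per mm, hard stop at 10 mm. Pressed with 5 to 9 N it turns well; with less it slips
- wheel2 (a joint): middle (tens) wheel: smooth, 70 mm diameter, 24 wide, 40 mm between wheel middles. White numerals 0-9 on the rim every 0.6283 rad (22 mm of rim). Value in rad: numeral n is at the top, at the index, at n x 0.6283; grows as the top is stroked to the box's +x. Stops just past 0 and 9. No clicks, stays where left. A closed fingertip pressed on its top and stroked along x turns it (3 N at the rim)
- wheel2_top (a point): nominal top of wheel 2, 101 mm above the bench, axes as the box's. The pack is height-adjustable: the real tops lie up to 14 mm higher or lower, all alike, NOT measured: find them by touch. The wheel is sprung: gives way downwards after about 2 N, then 4 N per mm, hard stop at 10 mm. Pressed with 5 to 9 N it turns well; with less it slips
- wheel3 (a joint): right (units) wheel: smooth, 70 mm diameter, 24 wide, 40 mm between wheel middles. White numerals 0-9 on the rim every 0.6283 rad (22 mm of rim). Value in rad: numeral n is at the top, at the index, at n x 0.6283; grows as the top is stroked to the box's +x. Stops just past 0 and 9. No clicks, stays where left. A closed fingertip pressed on its top and stroked along x turns it (3 N at the rim)
- wheel3_top (a point): nominal top of wheel 3, 101 mm above the bench, axes as the box's. The pack is height-adjustable: the real tops lie up to 14 mm higher or lower, all alike, NOT measured: find them by touch. The wheel is sprung: gives way downwards after about 2 N, then 4 N per mm, hard stop at 10 mm. Pressed with 5 to 9 N it turns well; with less it slips
- load_key (a joint): the load key: travel in m, 0 up to 0.006 fully down; a light return spring, 5 N when fully down; not delicate
- load_key_top (a point): centre of the top face of the load key, a round grey push key 32 mm across in a black collar on the box's deck, to the right of the wheels; moves down when pressed
- injector_a: a steel fuel injector, 155 mm long, 25 mm thick (47 mm high at its stub), lying in front of the box (bystander)
- injector_b: a second steel fuel injector like it (bystander)
- adapter: a small brass stepped adapter, 24 mm wide and 24 mm high, standing on the far right corner of the preset box's deck (bystander); origin: centre of its underside
- parts_tray: an open aluminium tray 140 x 100 x 36 mm with a divider and a few washers, to the right of the box (bystander); origin: centre of its underside
- socket: a steel socket 28 mm wide, 50 mm high, to the left of the box (bystander); origin: centre of its underside
- spanner: a 167 mm steel spanner lying behind the box (bystander); origin: centre of its underside
- sample_jar: an amber jar with black cap, 52 mm wide, 85 mm high, to the left of the box (bystander); origin: centre of its underside

How it is judged:
By the outcome, as a careful person would: the job done as asked, in the order asked, and still so for the second after the job is handed in, with the robot touching nothing.
It also fails if it takes over 48 s, if anything falls off the work surface, if the arm or the gripper's body presses on something with over 40 N, if the wrist force passes 120 N, or if a joint passes its speed limit or range.

ROBOT

A 6-joint arm with a two-finger parallel gripper is mounted at the origin on the work surface. World frame = base frame: x ahead of the robot, y to its left, z up, the work surface at z = 0. Lengths are in m, angles in rad, forces in N, time in s.
With the tool pointing down it reaches from about 0.3 to 0.875 m from the base axis. Payload 6.4 kg.
Tool frame: the origin (TCP) lies midway between the tips of the shut fingers; the grasp point (between the pads) lies 19 mm behind it; x points along the fingers, y is the direction in which the jaws open and shut, and the axes are right-handed (so a half turn about x gives the same grasp; the last joint's range is limited). The gripper opens to 85 mm and grips with 20 to 120 N. Pads are 22 mm wide; open, the fingers measure 114 mm over their backs; the gripper's body (76 mm by 85 mm) begins 54 mm behind the grasp point. The pads swing forward as they close: fully open they stand 13 mm farther back than shut.
Start: joints at [-1.366, 0.181, 1.607, -0, 1.354, -0.206], TCP at [0.23, -0.527, 0.231] pointing down, gripper open.
Joint ranges: [-2.99, 2.99], [-0.89, 2.07], [0.3, 2.58], [-1.14, 4.28], [0, 2.63], [-3.12, 3.12]. Speed limits (rad/s): [2.57, 2.57, 3.01, 3.14, 3.14, 3.14].

INTERFACE

Orientations are given as a rotation vector (axis times angle).
In Python, from rig import observe, capture, finish_job gives the robot as it stands.
- The arm moves only by the tool carry_out, never from a script. Its arguments are lists of equal length, an entry for each row: "claw": the finger opening in mm, from 0 to 85.4; "slide": the shift along the tool's x, y, z in mm, a list of three; "dr": the turn, a rotation vector about the tool's x, y, z in rad, a list of three. In form: {"claw": [claw, ...], "slide": [[x, y, z], ...], "dr": [[ax, ay, az], ...]}. A call has 1 to 10 rows; each row is the pose to reach, as a shift and turn from the pose commanded when the call began, along the tool's axes at that moment; what a row does not reach only later rows make up. A row lasts 1/12 s, in which the tool goes at most 41.7 mm and 7.16 degrees, less where a joint would pass 70% of its speed; a pose out of reach is approached as far as the arm can. A call with a gripper value outside its range is refused whole. The fingers move at their own pace and stop on an object; "grip_force" is the grip in N (left out, the last holds). Time passes only in rows, so rows that repeat a pose let the fingers close. It gives the time, the measured TCP pose, the force and the opening at its end, in the units of the state.
- observe(): the state, without advancing time (a new reading comes with each control period).
- capture(name): name is "side" or "top" or "wrist"; returns a dict with "color" (420x560x3 uint8, red, green, blue), "depth" (420x560 float32, m along the optical axis (not along the pixel's ray), 0 where there is no reading), "fx", "fy", "cx", "cy" (pixels), "eye" and "orientation" of the camera in the world; the wrist camera has in their place "tool_from_camera" (4x4, takes a point from camera to tool coordinates, whose origin is the TCP and whose axes are the tool frame's). Camera axes: x right, y down, z forward; pixel columns grow to the right and rows downward; lengths in m; the calibration is good to about 2 mm. A picture is of the moment at which its call begins: read the wrist's pose just before it.
- finish_job(): hands the job in, once; it reports no verdict.
The state is a dict: "time": time; "q": joint angles; "dq": joint speeds; "tau": joint torques, N m; "ee_pos": TCP position; "eef_rot": TCP orientation; "contact_force": force on the tool from outside, world axes, zero at the start; "moment": the same for the moment, N m; "width": opening from 0.0 (shut) to 1.0 (fully open).
Only numpy, scipy, OpenCV 4.12 (cv2) and the standard library are available. Lean on these libraries where they do the work, as an engineer would, in place of code of your own. Each camera call takes 0.05 s, during which the arm holds its last target.

## Working session

There is one attempt and no reset: what is moved stays moved. The work goes in short steps, Python scripts to look and compute and a tool call to move; the robot and the scene stay as the last step left them, time stands still between calls to the robot, and variables do not carry over. Pictures are saved under pics/ and viewed, and the job is handed in when it is done.

Besides the shell and the picture viewer there is one more tool, called after "Call:" as name(argument=value, ...) on one line, values as JSON. carry_out: Moves the arm, as the interface text tells. Its arguments: {"type":"object","properties":{"claw":{"type":"array","items":{"type":"number"}},"slide":{"type":"array","items":{"type":"array","items":{"type":"number"}}},"dr":{"type":"array","items":{"type":"array","items":{"type":"number"}}},"grip_force":{"type":"number"}},"required":["claw","slide","dr"]}

```bash
mkdir -p pics; ls; cat > h.py <<'E'
import numpy as np, cv2
from scipy.spatial.transform import Rotation as R
from rig import observe, capture
def save(n,img): cv2.imwrite('pics/'+n+'.png',img[:,:,::-1])
E
python3 - <<'E'
from h import *
s=observe(); print({k:np.round(v,4).tolist() for k,v in s.items()})
for n in ('side','top','wrist'):
    c=capture(n); save(n+'0',c['color']); np.savez('pics/'+n+'0.npz',**c)
    print(n,{k:np.round(v,4).tolist() for k,v in c.items() if k not in('color','depth')})
E
```

```text
pics
{'time': 0.0, 'q': [-1.3663, 0.1816, 1.608, 0.0, 1.3538, -0.2063], 'dq': [0.0012, -0.0005, -0.0007, -0.0013, -0.0008, 0.0001], 'tau': [0.0008, -44.4867, -35.1334, -0.0004, 0.009, 0.0], 'ee_pos': [0.2295, -0.5266, 0.2304], 'eef_rot': [1.996, 0.4177, -1.9959], 'contact_force': [-0.2813, 1.0673, -0.4993], 'moment': [-0.0432, -0.0209, -0.0257], 'width': 1.0002}
side {'fx': 485.0558, 'fy': 485.0558, 'cx': 283.0066, 'cy': 207.6826, 'eye': [0.322, -0.5234, 0.7533], 'orientation': [-2.3601, 0.513, -0.1853]}
top {'fx': 495.2985, 'fy': 495.2985, 'cx': 279.8376, 'cy': 205.1958, 'eye': [0.384, 0.0528, 1.1405], 'orientation': [-2.1347, 2.1595, -0.1703]}
wrist {'fx': 301.1004, 'fy': 301.1004, 'cx': 281.8317, 'cy': 212.0089, 'tool_from_camera': [[-0.0001, -0.2604, 0.9655, -0.1424], [1.0, 0.0013, 0.0004, 0.0001], [-0.0014, 0.9655, 0.2604, -0.0659], [0.0, 0.0, 0.0, 1.0]]}
```

View pics/side0.png

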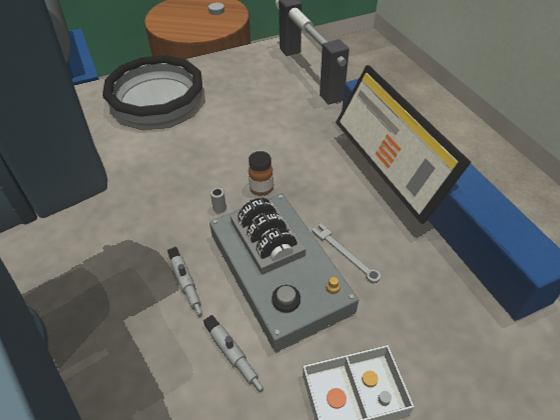

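View pics/top0.png

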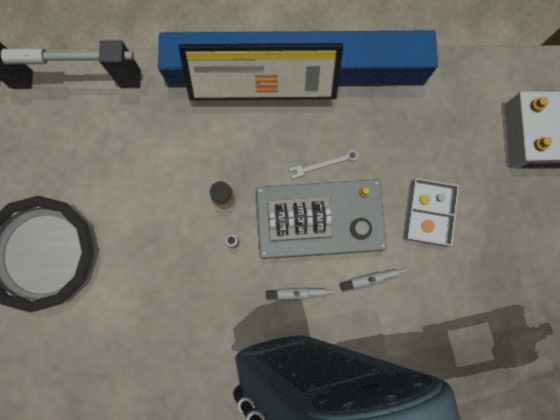

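View pics/wrist0.png

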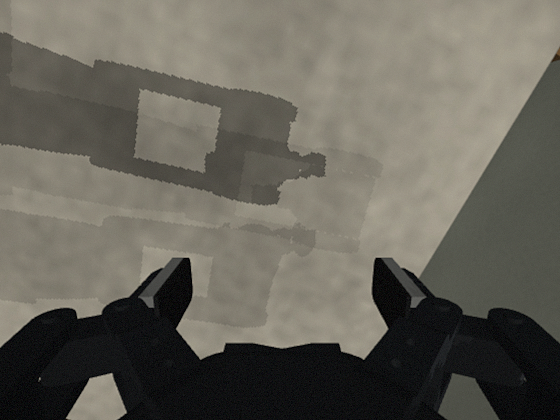

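The top view shows the box at about columns 257-386, rows 180-258, with the wheels at columns 270-330 and the key at (361,228). I'll measure the box from the depth image and enlarge the wheels.

```bash
cat >> h.py <<'E'
def world(c,Rm=None,t=None):
    if Rm is None: Rm=R.from_rotvec(c['orientation']).as_matrix(); t=np.array(c['eye'])
    d=c['depth'];h,w=d.shape;u,v=np.meshgrid(np.arange(w),np.arange(h))
    P=np.stack([(u-c['cx'])/c['fx']*d,(v-c['cy'])/c['fy']*d,d],-1)
    return P@Rm.T+t
E
python3 - <<'E'
from h import *
for n in('top','side'):
    c=dict(np.load(f'pics/{n}0.npz')); W=world(c)
    b=W[190:250,262:380] if n=='top' else None
    z=W[...,2]; 
    m=(abs(z-0.05)<0.006)&(c['depth']>0)
    col=c['color'].astype(int)
    k,lab,st,ce=cv2.connectedComponentsWithStats(m.astype(np.uint8))
    for i in np.argsort(-st[1:,4])[:4]+1: print(n,st[i],ce[i])
    seed={'top':(240,345),'side':(300,250)}[n]
    seed={'top':(245,345),'side':(280,300)}[n]
    l=lab[seed]; print('label',l)
    mm=lab==l; p=W[mm]; print('deck z',np.median(p[:,2]),p[:,2].std())
    r=cv2.minAreaRect(p[:,:2].astype(np.float32)*1000); print(r, cv2.boxPoints(r))
    # round key
    x0,y0,x1,y1={'top':(255,175,395,265),'side':(200,180,370,360)}[n]
    crop=c['color'][y0:y1,x0:x1]; f=min(800//(x1-x0),600//(y1-y0))
    save(n+'_crop',cv2.resize(crop,None,fx=f,fy=f,interpolation=cv2.INTER_CUBIC)); print(f)
    reg=(z>0.058)&(z<0.13); reg2=np.zeros_like(reg); reg2[y0:y1,x0:x1]=1
    k,lab,st,ce=cv2.connectedComponentsWithStats((reg&reg2).astype(np.uint8))
    for i in range(1,k):
        if st[i,4]>15: q=W[lab==i]; print(st[i],q.min(0).round(4),q.max(0).round(4),np.median(q,0).round(4))
E
```

```text
top [ 256  180  131   79 5905] [325.80237087 218.40254022]
top [197  97 114   4 192] [250.66666667  98.98958333]
top [339  76  92   5 186] [384.60752688  78.32258065]
top [512  96  13  69 185] [516.21621622 131.72972973]
label 11
deck z 0.04986646049730914 0.0020916807276780197
((519.5858764648438, -46.91365051269531), (160.28355407714844, 280.05548095703125), 3.1069562435150146) [[ 431.97238    88.564575]
 [ 447.15143  -191.07925 ]
 [ 607.19934  -182.39188 ]
 [ 592.0203     97.25195 ]]
5
[359 187  11  11  84] [ 0.564  -0.1552  0.058 ] [ 0.5862 -0.1327  0.0779] [ 0.5746 -0.1432  0.0666]
[ 267  197   65   44 2509] [ 0.4698 -0.068   0.0581] [0.5636 0.0712 0.1142] [0.5125 0.0026 0.0872]
[350 218  22  22 371] [ 0.4705 -0.1563  0.058 ] [ 0.517  -0.1097  0.077 ] [ 0.4933 -0.1321  0.0643]
side [ 210  193  149  149 7648] [286.75026151 275.93723849]
side [436 207 124 102 639] [489.91549296 264.60406886]
side [112  61  81  34 354] [148.73163842  69.75706215]
side [104  85  99  32 296] [156.80405405 107.94256757]
label 16
deck z 0.051000353502242135 0.0015342998960932834
((522.324462890625, -47.4200439453125), (160.18341064453125, 281.966064453125), 3.18369722366333) [[ 434.52655   88.89731]
 [ 450.18622 -192.63358]
 [ 610.1224  -183.7374 ]
 [ 594.4627    97.79349]]
3
[ 231  197   75   75 3245] [ 0.4723 -0.0703  0.0581] [0.5659 0.0698 0.1124] [ 0.5108 -0.0134  0.0897]
[327 277  14  15 158] [ 0.5675 -0.1569  0.0583] [ 0.5899 -0.1347  0.0775] [ 0.5768 -0.1494  0.0667]
[272 285  29  26 592] [ 0.4735 -0.1581  0.0584] [ 0.5205 -0.1093  0.0758] [ 0.4949 -0.1389  0.0649]
```

View pics/top_crop.png

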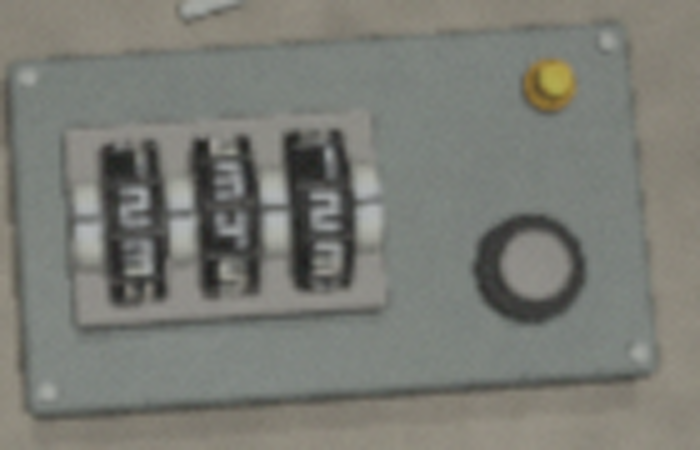

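View pics/side_crop.png

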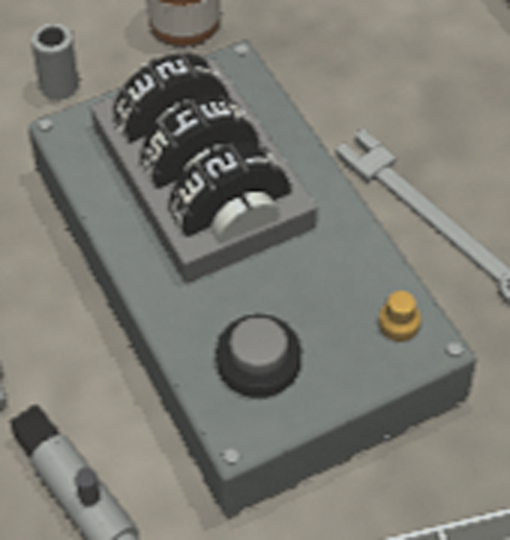

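```bash
python3 - <<'E'
from h import *
s=observe(); print(R.from_rotvec(s['eef_rot']).as_matrix().round(3), 'columns = tool x,y,z in world')
E
```

```text
[[-0.     0.399 -0.917]
 [ 0.001 -0.917 -0.399]
 [-1.    -0.001 -0.   ]] columns = tool x,y,z in world
```

Call:
carry_out(claw=[0,0,0,0,0,0,0,0,0,0], slide=[[0,-396,-412],[0,-396,-412],[0,-396,-412],[0,-396,-412],[0,-396,-412],[0,-396,-412],[0,-396,-412],[0,-396,-412],[0,-396,-412],[0,-396,-412]], dr=[[0.356,0,0],[0.356,0,0],[0.356,0,0],[0.356,0,0],[0.356,0,0],[0.356,0,0],[0.356,0,0],[0.356,0,0],[0.356,0,0],[0.356,0,0]], grip_force=20)

```text
time: 0.98
ee_pos: [0.3899, -0.1405, 0.2314]
eef_rot: [2.194, 0.059, -2.193]
contact_force: [1.3, -0.4, -0.7]
width: 0.004
```

Call:
carry_out(claw=[0,0,0,0,0,0], slide=[[20,-40,-25],[40,-80,-50],[60,-120,-67],[60,-137,-67],[60,-137,-67],[60,-137,-67]], dr=[[0,0,0],[0,0,0],[0,0,0],[0,0,0],[0,0,0],[0,0,0]])

```text
time: 1.48
ee_pos: [0.4484, 0.0003, 0.1702]
eef_rot: [2.189, 0.066, -2.194]
contact_force: [0.1, -0.2, -0.1]
width: -0.001
```

```bash
cat >> h.py <<'E'
def wcap(tag):
    s=observe(); c=capture('wrist'); Rt=R.from_rotvec(s['eef_rot']).as_matrix(); T=np.array(c['tool_from_camera'])
    c['Rm']=Rt@T[:3,:3]; c['t']=Rt@T[:3,3]+np.array(s['ee_pos'])
    np.savez('pics/'+tag+'.npz',**c); save(tag,c['color']); 
    print('t',s['time'],np.round(s['ee_pos'],4),np.round(s['eef_rot'],3),'F',np.round(s['contact_force'],2)); return c
E
python3 - <<'E'
from h import *
c=wcap('w1'); print(c['Rm'].round(3),c['t'].round(4))
W=world(c,c['Rm'],c['t']); z=W[...,2]
m=(z>.058)&(z<.13)
k,lab,st,ce=cv2.connectedComponentsWithStats(m.astype(np.uint8))
for i in range(1,k):
    if st[i,4]>50: q=W[lab==i]; print(st[i],q.min(0).round(4),q.max(0).round(4),np.median(q,0).round(4))
save('w1b',cv2.resize(c['color'][0:260,80:480],None,fx=2,fy=2,interpolation=cv2.INTER_CUBIC))
E
```

```text
t 1.4833 [4.484e-01 3.000e-04 1.702e-01] [ 2.189  0.066 -2.194] F [ 0.12 -0.21 -0.06]
[[ 0.061 -0.963 -0.262]
 [-0.998 -0.059 -0.015]
 [-0.001  0.263 -0.965]] [0.5146 0.0041 0.3125]
[   1    0   96   68 4958] [0.5513 0.1486 0.058 ] [0.5972 0.1963 0.0875] [0.5713 0.1649 0.0844]
[466  42  40  34 983] [ 0.5653 -0.1547  0.058 ] [ 0.5882 -0.133   0.076 ] [ 0.5755 -0.1414  0.0684]
[  195    65   186   118 20927] [ 0.4709 -0.0697  0.0675] [0.5653 0.0703 0.1099] [0.5199 0.0007 0.0917]
[ 416  135   60   58 2639] [ 0.4716 -0.1572  0.0581] [ 0.5191 -0.1097  0.0739] [ 0.4965 -0.1292  0.0649]
```

View pics/w1.png

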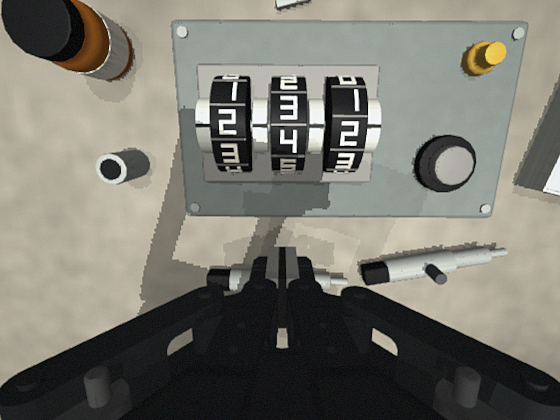

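The wrist view shows wheel 1 between 1/2/3 at column 230, wheel 2 between 3/4 at column 288, and wheel 3 at 1/2/3 at column 347. The index line is at about row 125, and the key is at (458,167). Next I fit the wheels and unwrap the rims.

```bash
cat >> h.py <<'E'
from scipy.optimize import least_squares
YAW=0.0545
bx=np.array([np.cos(YAW),np.sin(YAW)]); by=np.array([-np.sin(YAW),np.cos(YAW)])
def fitwheels(c):
    W=world(c,c['Rm'],c['t']); m=(c['depth']>0)&(W[...,2]>.085)&(W[...,2]<.13)
    m[:, :180]=0; m[:,:]&=True
    P=W[m]; a=P[:,:2]@bx; b=P[:,:2]@by
    return P,a,b
def proj(c,P):
    q=(P-c['t'])@c['Rm']; return c['fx']*q[...,0]/q[...,2]+c['cx'], c['fy']*q[...,1]/q[...,2]+c['cy']
def unwrap(c,a0,bs,zc,name):
    # th>0 toward +x ; rows of output: th from +1.2 (top) to -1.2
    th=np.linspace(1.2,-1.2,481); out=[]
    for b in bs:
        w=np.linspace(-.012,.012,97); T,Wd=np.meshgrid(th,w,indexing='ij')
        A=a0+.035*np.sin(T); Z=zc+.035*np.cos(T); B=b-Wd
        P=np.stack([A*bx[0]+B*by[0],A*bx[1]+B*by[1],Z],-1)
        u,v=proj(c,P); out.append(cv2.remap(c['color'],u.astype(np.float32),v.astype(np.float32),cv2.INTER_CUBIC))
    im=np.hstack([np.pad(o,((0,0),(10,10),(0,0))) for o in out]); im[240]=[255,0,0]
    save(name,im); return out
E
python3 - <<'E'
from h import *
c=dict(np.load('pics/w1.npz')); P,a,b=fitwheels(c)
print(len(P)); h,e=np.histogram(b,bins=np.arange(-.1,.2,.004)); print([(round(x,3),n) for x,n in zip(e,h) if n])
k=(b>-.1)&(b<.06)
f=least_squares(lambda p:np.hypot(a[k]-p[0],P[k,2]-p[1])-.035,[.51,.075],loss='soft_l1',f_scale=.001)
print('a0,zc',f.x, f.fun.std(),'top',f.x[1]+.035)
W=world(c,c['Rm'],c['t'])
# key, box
m=np.zeros(W.shape[:2],bool); m[125:200,410:480]=1; col=c['color'].astype(int)
kk=m&(W[...,2]>.066); print('key', W[kk].mean(0), np.percentile(W[kk][:,2],[5,50,95]), np.ptp(W[kk][:,:2],axis=0))
E
```

```text
12973
[(np.float64(-0.096), np.int64(50)), (np.float64(-0.092), np.int64(259)), (np.float64(-0.088), np.int64(242)), (np.float64(-0.084), np.int64(13)), (np.float64(-0.08), np.int64(477)), (np.float64(-0.076), np.int64(538)), (np.float64(-0.072), np.int64(573)), (np.float64(-0.068), np.int64(548)), (np.float64(-0.064), np.int64(568)), (np.float64(-0.06), np.int64(566)), (np.float64(-0.056), np.int64(406)), (np.float64(-0.052), np.int64(244)), (np.float64(-0.048), np.int64(255)), (np.float64(-0.044), np.int64(106)), (np.float64(-0.04), np.int64(518)), (np.float64(-0.036), np.int64(548)), (np.float64(-0.032), np.int64(558)), (np.float64(-0.028), np.int64(560)), (np.float64(-0.024), np.int64(547)), (np.float64(-0.02), np.int64(569)), (np.float64(-0.016), np.int64(81)), (np.float64(-0.012), np.int64(254)), (np.float64(-0.008), np.int64(258)), (np.float64(-0.004), np.int64(77)), (np.float64(0.0), np.int64(768)), (np.float64(0.004), np.int64(574)), (np.float64(0.008), np.int64(556)), (np.float64(0.012), np.int64(573)), (np.float64(0.016), np.int64(543)), (np.float64(0.02), np.int64(538)), (np.float64(0.024), np.int64(27)), (np.float64(0.028), np.int64(248)), (np.float64(0.032), np.int64(255)), (np.float64(0.036), np.int64(76))]
a0,zc [0.51695768 0.07199138] 0.006063720477948947 top 0.10699138430556324
key [ 0.49611917 -0.12902809  0.0769514 ] [0.0687311  0.07175289 0.07314745] [0.03501958 0.15312649]
```

```bash
python3 - <<'E'
from h import *
c=dict(np.load('pics/w1.npz')); P,a,b=fitwheels(c)
for bc in (.0122,-.028,-.068):
    k=(abs(b-bc)<.010)
    f=least_squares(lambda p:np.hypot(a[k]-p[0],P[k,2]-p[1])-.035,[.515,.072],loss='soft_l1',f_scale=.0005)
    print('a0,zc',f.x, f.fun.std(),'top',f.x[1]+.035, P[k,2].max(), a[k].min(),a[k].max())
a0,zc=f.x
unwrap(c,a0,(.0122,-.028,-.068),zc,'u1')
# index lines on dividers
W=world(c,c['Rm'],c['t']);g=c['color'].mean(2)
A=W[...,:2]@bx;B=W[...,:2]@by;Z=W[...,2]
for bc in (.032,-.008,-.048,-.088):
    m=(abs(B-bc)<.003)&(abs(A-a0)<.015)&(Z>.085)
    bins=np.arange(a0-.012,a0+.012,.0008); 
    prof=[g[m&(A>=x)&(A<x+.0008)].mean() for x in bins]; i=int(np.argmin(prof)); print(bc,bins[i]+.0004,np.round(prof[max(0,i-3):i+4]),'zmax',Z[m].max())
kk=(abs(Z-.072)<.004)&(B<-.11)&(B>-.2)&(A>.45)&(A<.53); print('key',W[kk].mean(0),np.ptp(W[kk],axis=0))
E
```

```text
a0,zc [0.51682441 0.07255692] 0.0006565018390985115 top 0.10755692032735267 0.1097452423465281 0.48318637428343664 0.5500357213464313
a0,zc [0.51698556 0.07258287] 0.000669150198792493 top 0.10758286680332588 0.10987865755616996 0.4835186670756099 0.5496319531260724
a0,zc [0.51695893 0.07256077] 0.0006615120453110981 top 0.10756076524292296 0.10978992529194004 0.4837130874695907 0.549910400605947
0.032 0.5173589251426458 [196. 146.  37.  19. 173. 217. 233.] zmax 0.09433278995474667
-0.008 0.5165589251426458 [244. 248. 189.  48.  58.  83. 236.] zmax 0.09475379368007941
-0.048 0.5173589251426458 [252. 222.  79.  63. 102. 203. 246.] zmax 0.0945693617690618
-0.088 0.5173589251426458 [247. 220. 112.  49.  78. 214. 250.] zmax 0.09469172141269203
key [ 0.49561878 -0.13256078  0.07167397] [0.03134365 0.03149305 0.00591812]
```

View pics/u1.png

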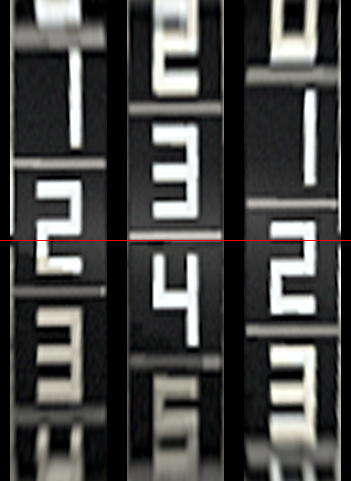

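```bash
cat >> h.py <<'E'
A0=.5170; BS={1:.0122,2:-.028,3:-.068}
def status():
    s=observe(); p=np.array(s['ee_pos']); Rt=R.from_rotvec(s['eef_rot']).as_matrix()
    print('t %.2f'%s['time'],'a-A0 %.2f mm'%((p[:2]@bx-A0)*1e3),'b %.2f'%(p[:2]@by*1e3),'z %.2f'%(p[2]*1e3),'F(a,b,z)',np.round([np.dot(s['contact_force'][:2],bx),np.dot(s['contact_force'][:2],by),s['contact_force'][2]],2)); return p,Rt
def go(da,b,z):
    p,Rt=status(); xy=(A0+da)*bx+b*by; d=np.array([xy[0],xy[1],z])-p; print('slide mm',(Rt.T@d*1e3).round(1))
    return Rt
E
python3 - <<'E'
from h import *
Rt=go(-.010,BS[1],.118); print(Rt.round(4))
go(-.010,BS[1],.150)
E
```

```text
t 1.53 a-A0 -68.87 mm b -25.71 z 170.94 F(a,b,z) [-0.39 -1.31  0.53]
slide mm [ 52.9 -37.7 -59. ]
[[-1.000e-03  5.750e-02 -9.983e-01]
 [-2.000e-04 -9.983e-01 -5.750e-02]
 [-1.000e+00  1.000e-04  1.000e-03]]
t 1.53 a-A0 -68.87 mm b -25.71 z 170.94 F(a,b,z) [-0.39 -1.31  0.53]
slide mm [ 20.9 -37.7 -59. ]
```

Call:
carry_out(claw=[0,0,0,0,0], slide=[[18,-20,-30],[30,-37.7,-59],[53,-37.7,-59],[53,-37.7,-59],[53,-37.7,-59]], dr=[[0,0,0],[0,0,0],[0,0,0],[0,0,0],[0,0,0]])

```text
time: 1.95
ee_pos: [0.505, 0.0376, 0.1176]
eef_rot: [2.191, 0.058, -2.198]
contact_force: [0.3, 0.8, 0.3]
width: 0.004
```

```bash
python3 - <<'E'
from h import *
status(); c=wcap('w2'); status()
E
```

```text
t 1.95 a-A0 -10.72 mm b 10.00 z 117.61 F(a,b,z) [0.31 0.76 0.26]
t 1.95 [0.505  0.0376 0.1176] [ 2.191  0.058 -2.198] F [0.26 0.77 0.26]
t 2.00 a-A0 -10.03 mm b 9.81 z 118.70 F(a,b,z) [ 0.04 -0.09 -0.59]
```

View pics/w2.png

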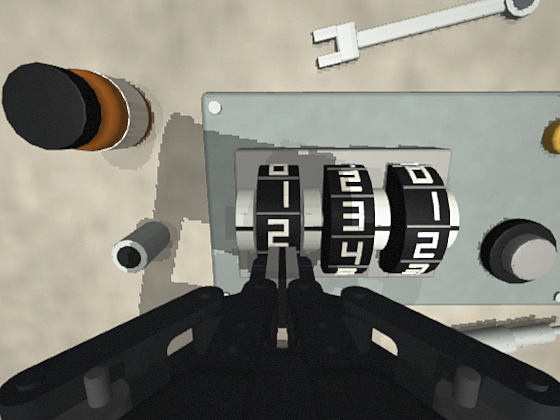

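The fingertip (columns 268-300) stands over wheel 1 (columns 257-300), slightly to the right. I'll shift it 2 mm left and probe downwards.

Call:
carry_out(claw=[0,0,0], slide=[[3,-2,0],[6,-2,0],[6,-2,0]], dr=[[0,0,0],[0,0,0],[0,0,0]])

```text
time: 2.25
ee_pos: [0.5059, 0.0403, 0.1128]
eef_rot: [2.195, 0.059, -2.193]
contact_force: [-0.0, 0.1, 0.9]
width: 0.003
```

Call:
carry_out(claw=[0,0], slide=[[1,0,0],[1,0,0]], dr=[[0,0,0],[0,0,0]])

```text
time: 2.42
ee_pos: [0.5059, 0.0407, 0.1116]
eef_rot: [2.194, 0.06, -2.193]
contact_force: [-0.3, 0.6, -0.1]
width: -0.001
```

Call:
carry_out(claw=[0,0], slide=[[1,0,0],[1,0,0]], dr=[[0,0,0],[0,0,0]])

```text
time: 2.58
ee_pos: [0.5058, 0.0409, 0.1103]
eef_rot: [2.194, 0.06, -2.194]
contact_force: [0.4, -0.4, 0.6]
width: -0.003
```

Call:
carry_out(claw=[0,0], slide=[[1,0,0],[1,0,0]], dr=[[0,0,0],[0,0,0]])

```text
time: 2.75
ee_pos: [0.5058, 0.0409, 0.1091]
eef_rot: [2.193, 0.06, -2.194]
contact_force: [-0.3, -0.2, -0.9]
width: -0.0
```

Call:
carry_out(claw=[0,0], slide=[[0.5,0,0],[0.5,0,0]], dr=[[0,0,0],[0,0,0]])

```text
time: 2.92
ee_pos: [0.5058, 0.0409, 0.1086]
eef_rot: [2.193, 0.06, -2.194]
contact_force: [0.2, 0.4, 0.5]
width: -0.002
```

Call:
carry_out(claw=[0,0], slide=[[0.5,0,0],[0.5,0,0]], dr=[[0,0,0],[0,0,0]])

```text
time: 3.08
ee_pos: [0.5058, 0.0409, 0.1082]
eef_rot: [2.194, 0.06, -2.194]
contact_force: [-0.4, 0.3, 0.1]
width: -0.002
```

Call:
carry_out(claw=[0,0], slide=[[0.5,0,0],[0.5,0,0]], dr=[[0,0,0],[0,0,0]])

```text
time: 3.25
ee_pos: [0.5058, 0.0409, 0.1077]
eef_rot: [2.194, 0.06, -2.194]
contact_force: [-0.4, 0.5, -0.5]
width: 0.002
```

Call:
carry_out(claw=[0,0], slide=[[0.5,0,0],[0.5,0,0]], dr=[[0,0,0],[0,0,0]])

```text
time: 3.42
ee_pos: [0.5059, 0.0408, 0.1074]
eef_rot: [2.194, 0.06, -2.194]
contact_force: [-0.1, -1.0, 1.6]
width: 0.001
```

Call:
carry_out(claw=[0,0], slide=[[0.5,0,0],[0.5,0,0]], dr=[[0,0,0],[0,0,0]])

```text
time: 3.58
ee_pos: [0.506, 0.0408, 0.107]
eef_rot: [2.194, 0.06, -2.193]
contact_force: [-1.3, -0.0, 3.9]
width: 0.002
```

Call:
carry_out(claw=[0,0], slide=[[0.6,0,0],[0.6,0,0]], dr=[[0,0,0],[0,0,0]])

```text
time: 3.75
ee_pos: [0.506, 0.0408, 0.1065]
eef_rot: [2.194, 0.06, -2.193]
contact_force: [-2.4, 0.2, 5.3]
width: -0.002
```

Call:
carry_out(claw=[0,0,0], slide=[[0,0,-2],[0,0,-4],[0,0,-4]], dr=[[0,0,0],[0,0,0],[0,0,0]])

```text
time: 4.0
ee_pos: [0.5101, 0.0411, 0.1066]
eef_rot: [2.194, 0.06, -2.193]
contact_force: [-1.6, 0.8, 5.9]
width: 0.002
```

Call:
carry_out(claw=[0,0,0,0], slide=[[0.3,0,-2],[0.3,0,-4],[0.3,0,-6],[0.3,0,-6]], dr=[[0,0,0],[0,0,0],[0,0,0],[0,0,0]])

```text
time: 4.33
ee_pos: [0.5162, 0.0414, 0.1064]
eef_rot: [2.194, 0.06, -2.193]
contact_force: [-2.5, -0.1, 6.5]
width: -0.004
```

```bash
python3 - <<'E'
from h import *
status(); c=wcap('w3'); status(); unwrap(c,A0,BS.values(),.0726,'u3')
E
```

```text
t 4.33 a-A0 0.70 mm b 13.22 z 106.36 F(a,b,z) [-2.46  0.04  6.45]
t 4.3333 [0.5162 0.0414 0.1064] [ 2.194  0.06  -2.193] F [-2.46 -0.09  6.45]
t 4.38 a-A0 0.72 mm b 13.19 z 106.40 F(a,b,z) [-2.03  0.6   5.61]
```

View pics/u3.png

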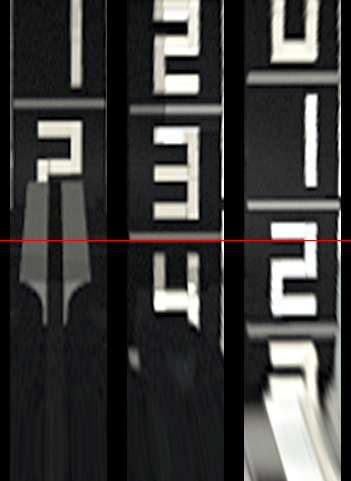

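View pics/w3.png

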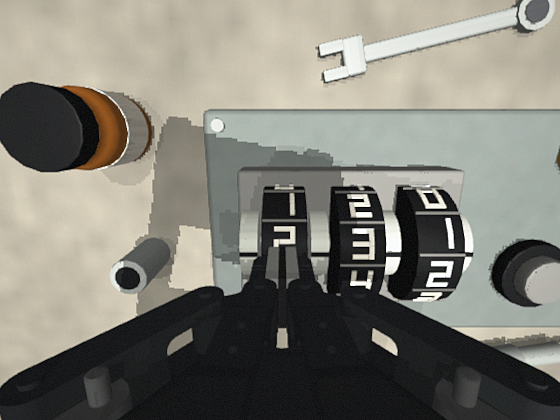

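Wheel 1 followed the stroke 1:1 (line row 103, previously 162, which is 0.295 rad for 10.4 mm). I'll continue.

Call:
carry_out(claw=[0,0,0,0,0,0], slide=[[0,0,-2],[0,0,-4],[0,0,-6],[0,0,-8],[0,0,-10],[0,0,-10]], dr=[[0,0,0],[0,0,0],[0,0,0],[0,0,0],[0,0,0],[0,0,0]])

```text
time: 4.88
ee_pos: [0.5262, 0.0419, 0.1063]
eef_rot: [2.194, 0.06, -2.193]
contact_force: [-1.2, 0.1, 6.0]
width: 0.002
```

Call:
carry_out(claw=[0,0,0,0,0,0], slide=[[-3,0,0],[-6,0,0],[-6,0,21],[-3.5,1,21],[-3.5,1,21],[-3.5,1,21]], dr=[[0,0,0],[0,0,0],[0,0,0],[0,0,0],[0,0,0],[0,0,0]])

```text
time: 5.38
ee_pos: [0.5053, 0.0397, 0.1093]
eef_rot: [2.194, 0.06, -2.193]
contact_force: [-0.2, 0.0, 0.6]
width: 0.002
```

```bash
python3 - <<'E'
from h import *
status(); c=wcap('w4'); status(); unwrap(c,A0,BS.values(),.0726,'u4')
E
```

```text
t 5.38 a-A0 -10.32 mm b 12.13 z 109.34 F(a,b,z) [-0.19  0.06  0.6 ]
t 5.3833 [0.5053 0.0397 0.1093] [ 2.194  0.06  -2.193] F [-0.19  0.05  0.6 ]
t 5.43 a-A0 -10.05 mm b 12.08 z 109.45 F(a,b,z) [ 0.16 -0.13  0.43]
```

View pics/u4.png

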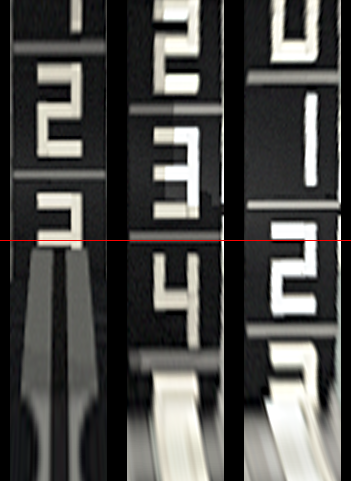

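Call:
carry_out(claw=[0,0,0,0], slide=[[1.5,0,0],[2.5,0,0],[3,0,0],[3,0,0]], dr=[[0,0,0],[0,0,0],[0,0,0],[0,0,0]])

```text
time: 5.77
ee_pos: [0.5057, 0.0397, 0.1068]
eef_rot: [2.195, 0.06, -2.192]
contact_force: [0.2, -0.0, 4.1]
width: 0.005
```

Call:
carry_out(claw=[0,0,0,0,0,0,0,0,0,0], slide=[[0,0,-2],[0,0,-4.5],[0,0,-7],[0,0,-9.5],[0,0,-12],[0,0,-14.5],[0,0,-17],[0,0,-19],[0,0,-20.5],[0,0,-20.5]], dr=[[0,0,0],[0,0,0],[0,0,0],[0,0,0],[0,0,0],[0,0,0],[0,0,0],[0,0,0],[0,0,0],[0,0,0]])

```text
time: 6.6
ee_pos: [0.5255, 0.0408, 0.1066]
eef_rot: [2.193, 0.06, -2.194]
contact_force: [-2.7, -0.8, 5.4]
width: -0.002
```

```bash
python3 - <<'E'
from h import *
status(); c=wcap('w5'); status(); unwrap(c,A0,BS.values(),.0726,'u5')
E
```

```text
t 6.60 a-A0 9.95 mm b 12.13 z 106.57 F(a,b,z) [-2.74 -0.62  5.37]
t 6.6 [0.5255 0.0408 0.1066] [ 2.193  0.06  -2.194] F [-2.7  -0.77  5.37]
t 6.65 a-A0 9.92 mm b 12.14 z 106.57 F(a,b,z) [-2.61 -0.4   4.66]
```

View pics/u5.png

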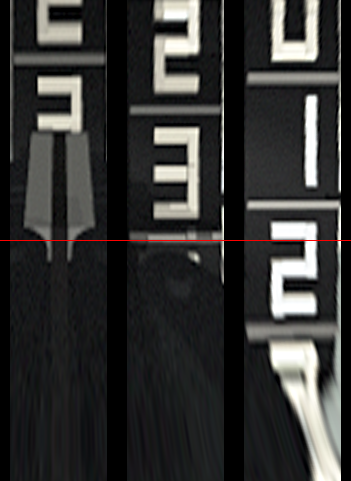

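Call:
carry_out(claw=[0,0,0,0,0,0,0,0], slide=[[0,0,-1],[0,0,-1],[-6,0,-1],[-8,15,15],[-8,40,20],[-5,40.2,20],[-3,40.2,20],[-3,40.2,20]], dr=[[0,0,0],[0,0,0],[0,0,0],[0,0,0],[0,0,0],[0,0,0],[0,0,0],[0,0,0]])

```text
time: 7.32
ee_pos: [0.5074, -0.0, 0.1089]
eef_rot: [2.193, 0.06, -2.195]
contact_force: [0.6, -0.1, -0.4]
width: -0.002
```

```bash
python3 - <<'E'
from h import *
status(); c=wcap('w6'); status(); unwrap(c,A0,BS.values(),.0726,'u6')
E
```

```text
t 7.32 a-A0 -10.40 mm b -27.69 z 108.90 F(a,b,z) [ 0.57 -0.15 -0.4 ]
t 7.3167 [ 0.5074 -0.      0.1089] [ 2.193  0.06  -2.195] F [ 0.57 -0.11 -0.4 ]
t 7.37 a-A0 -10.27 mm b -27.46 z 109.01 F(a,b,z) [-1.4   0.08 -0.04]
```

View pics/u6.png

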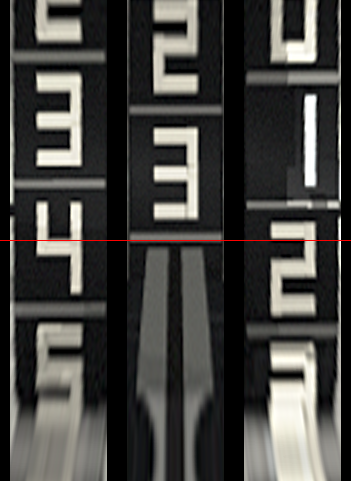

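Call:
carry_out(claw=[0,0,0], slide=[[1.5,0,0],[2.6,0,0],[2.6,0,0]], dr=[[0,0,0],[0,0,0],[0,0,0]])

```text
time: 7.62
ee_pos: [0.5079, 0.0002, 0.107]
eef_rot: [2.194, 0.061, -2.193]
contact_force: [-0.8, 0.7, 4.0]
width: -0.002
```

Call:
carry_out(claw=[0,0,0,0,0,0,0,0,0,0], slide=[[0,0,-2],[0,0,-4.5],[0,0,-7],[0,0,-9.5],[0,0,-12],[0,0,-14.5],[0,0,-17],[0,0,-19],[0,0,-20],[0,0,-20]], dr=[[0,0,0],[0,0,0],[0,0,0],[0,0,0],[0,0,0],[0,0,0],[0,0,0],[0,0,0],[0,0,0],[0,0,0]])

```text
time: 8.45
ee_pos: [0.528, 0.0007, 0.1068]
eef_rot: [2.194, 0.06, -2.193]
contact_force: [-0.8, 2.4, 3.7]
width: 0.001
```

Call:
carry_out(claw=[0,0,0,0,0,0,0], slide=[[-3,0,0],[-5,0,0],[-5,0,20],[-2,0,20],[-1,0,20],[0,0,20],[0,0,20]], dr=[[0,0,0],[0,0,0],[0,0,0],[0,0,0],[0,0,0],[0,0,0],[0,0,0]])

```text
time: 9.03
ee_pos: [0.5078, -0.0005, 0.1068]
eef_rot: [2.193, 0.06, -2.194]
contact_force: [-3.6, -0.1, 3.5]
width: 0.0
```

Call:
carry_out(claw=[0,0], slide=[[0.6,0,0],[0.6,0,0]], dr=[[0,0,0],[0,0,0]])

```text
time: 9.2
ee_pos: [0.5081, -0.0004, 0.1065]
eef_rot: [2.194, 0.06, -2.193]
contact_force: [-3.5, -0.3, 6.4]
width: 0.003
```

```bash
python3 - <<'E'
from h import *
status(); c=wcap('w7'); status(); unwrap(c,A0,BS.values(),.0726,'u7')
E
```

```text
t 9.20 a-A0 -9.71 mm b -28.11 z 106.46 F(a,b,z) [-3.49 -0.09  6.43]
t 9.2 [ 5.081e-01 -4.000e-04  1.065e-01] [ 2.194  0.06  -2.193] F [-3.48 -0.28  6.43]
t 9.25 a-A0 -9.69 mm b -28.13 z 106.51 F(a,b,z) [-3.99  0.25  4.88]
```

View pics/u7.png

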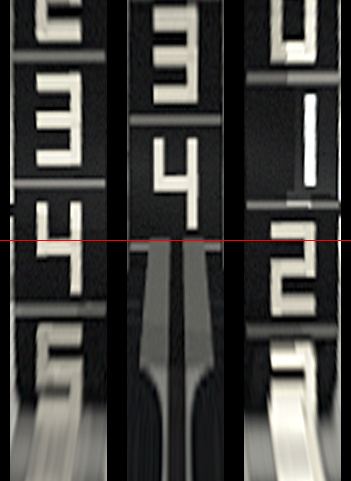

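Call:
carry_out(claw=[0,0,0,0,0,0,0,0,0,0], slide=[[0,0,-2],[0,0,-4.5],[0,0,-7],[0,0,-9.5],[0,0,-12],[0,0,-14.5],[0,0,-17],[0,0,-19],[0,0,-20],[0,0,-20]], dr=[[0,0,0],[0,0,0],[0,0,0],[0,0,0],[0,0,0],[0,0,0],[0,0,0],[0,0,0],[0,0,0],[0,0,0]])

```text
time: 10.08
ee_pos: [0.5285, 0.0007, 0.1066]
eef_rot: [2.195, 0.06, -2.192]
contact_force: [-1.6, 0.2, 4.0]
width: -0.004
```

Call:
carry_out(claw=[0,0,0,0,0,0,0], slide=[[-3,0,0],[-5,0,0],[-5,0,17],[-2,0,17],[-1,0,17],[0,0,17],[0,0,17]], dr=[[0,0,0],[0,0,0],[0,0,0],[0,0,0],[0,0,0],[0,0,0],[0,0,0]])

```text
time: 10.67
ee_pos: [0.511, 0.0, 0.1064]
eef_rot: [2.194, 0.06, -2.194]
contact_force: [-2.8, 1.1, 6.3]
width: -0.005
```

```bash
python3 - <<'E'
from h import *
status(); c=wcap('w8'); status(); unwrap(c,A0,BS.values(),.0726,'u8')
E
```

```text
t 10.67 a-A0 -6.78 mm b -27.80 z 106.42 F(a,b,z) [-2.73  1.3   6.33]
t 10.6667 [0.511  0.     0.1064] [ 2.194  0.06  -2.194] F [-2.79  1.15  6.33]
t 10.72 a-A0 -6.62 mm b -27.79 z 106.55 F(a,b,z) [-2.91  1.42  5.91]
```

View pics/u8.png

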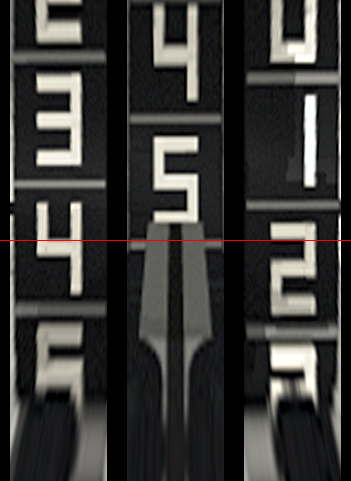

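Call:
carry_out(claw=[0,0,0,0,0,0,0], slide=[[0,0,-2],[0,0,-4.5],[0,0,-7],[0,0,-9.5],[0,0,-11],[0,0,-11.7],[0,0,-11.7]], dr=[[0,0,0],[0,0,0],[0,0,0],[0,0,0],[0,0,0],[0,0,0],[0,0,0]])

```text
time: 11.3
ee_pos: [0.5231, 0.0007, 0.1066]
eef_rot: [2.194, 0.061, -2.193]
contact_force: [-3.1, 1.7, 5.5]
width: -0.001
```

Call:
carry_out(claw=[0,0,0,0,0,0,0], slide=[[-4,0,0],[-8,0,0],[-8,30,12],[-8,40,12],[-4,40,12],[-2.5,40,12],[-2.5,40,12]], dr=[[0,0,0],[0,0,0],[0,0,0],[0,0,0],[0,0,0],[0,0,0],[0,0,0]])

```text
time: 11.88
ee_pos: [0.5122, -0.0396, 0.108]
eef_rot: [2.193, 0.06, -2.195]
contact_force: [0.1, 0.8, 0.4]
width: -0.003
```

```bash
python3 - <<'E'
from h import *
status(); c=wcap('w9'); status(); unwrap(c,A0,BS.values(),.0726,'u9')
E
```

```text
t 11.88 a-A0 -7.67 mm b -67.45 z 107.99 F(a,b,z) [0.17 0.76 0.42]
t 11.8833 [ 0.5122 -0.0396  0.108 ] [ 2.193  0.06  -2.195] F [0.12 0.77 0.42]
t 11.93 a-A0 -7.58 mm b -67.28 z 108.18 F(a,b,z) [-0.83  0.74 -0.84]
```

View pics/u9.png

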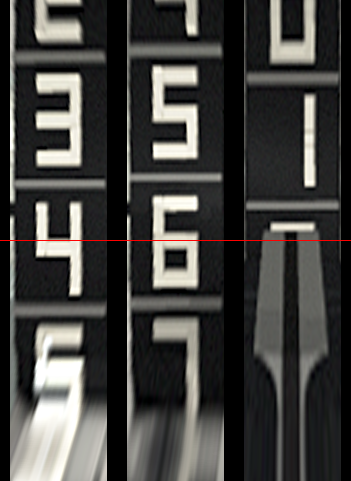

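Call:
carry_out(claw=[0,0,0], slide=[[1,0,0],[1.8,0,0],[1.8,0,0]], dr=[[0,0,0],[0,0,0],[0,0,0]])

```text
time: 12.18
ee_pos: [0.5127, -0.0395, 0.1071]
eef_rot: [2.193, 0.061, -2.193]
contact_force: [-0.8, 0.9, 4.6]
width: 0.002
```

Call:
carry_out(claw=[0,0,0,0,0,0,0,0,0], slide=[[0,0,-2],[0,0,-4.5],[0,0,-7],[0,0,-9.5],[0,0,-12],[0,0,-14],[0,0,-15],[0,0,-15],[0,0,-15]], dr=[[0,0,0],[0,0,0],[0,0,0],[0,0,0],[0,0,0],[0,0,0],[0,0,0],[0,0,0],[0,0,0]])

```text
time: 12.93
ee_pos: [0.5278, -0.0393, 0.107]
eef_rot: [2.194, 0.06, -2.193]
contact_force: [-0.8, 3.3, 3.6]
width: -0.001
```

Call:
carry_out(claw=[0,0,0,0,0,0,0], slide=[[-3,0,0],[-5,0,0],[-5,0,15],[-2,0,15],[-1,0,15],[0,0,15],[0,0,15]], dr=[[0,0,0],[0,0,0],[0,0,0],[0,0,0],[0,0,0],[0,0,0],[0,0,0]])

```text
time: 13.52
ee_pos: [0.5126, -0.0403, 0.1069]
eef_rot: [2.193, 0.06, -2.194]
contact_force: [-2.9, 0.4, 4.4]
width: -0.001
```

```bash
python3 - <<'E'
from h import *
status(); c=wcap('w10'); status(); unwrap(c,A0,BS.values(),.0726,'u10')
E
```

```text
t 13.52 a-A0 -7.35 mm b -68.15 z 106.91 F(a,b,z) [-2.83  0.55  4.39]
t 13.5167 [ 0.5126 -0.0403  0.1069] [ 2.193  0.06  -2.194] F [-2.85  0.4   4.39]
t 13.57 a-A0 -7.25 mm b -68.14 z 107.01 F(a,b,z) [-3.11  0.8   3.82]
```

View pics/u10.png

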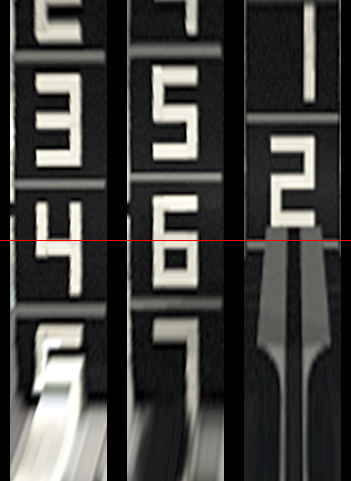

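Call:
carry_out(claw=[0,0,0,0,0,0,0,0], slide=[[0.5,0,0],[0.5,0,-2],[0.5,0,-4.5],[0.5,0,-7],[0.5,0,-9.5],[0.5,0,-11],[0.5,0,-11.6],[0.5,0,-11.6]], dr=[[0,0,0],[0,0,0],[0,0,0],[0,0,0],[0,0,0],[0,0,0],[0,0,0],[0,0,0]])

```text
time: 14.23
ee_pos: [0.5247, -0.0396, 0.1067]
eef_rot: [2.194, 0.06, -2.193]
contact_force: [-2.6, -0.8, 5.4]
width: 0.001
```

```bash
python3 - <<'E'
from h import *
go(-.069,BS[2],.150)
E
```

```text
t 14.23 a-A0 4.75 mm b -68.15 z 106.75 F(a,b,z) [-2.69 -0.7   5.43]
slide mm [-43.3 -40.2  73.7]
```

Call:
carry_out(claw=[0,0,0,0,0,0,0], slide=[[-5,0,0],[-20,0,0],[-43,-20,35],[-43,-40,70],[-43,-40,73],[-43,-40,73],[-43,-40,73]], dr=[[0,0,0],[0,0,0],[0,0,0],[0,0,0],[0,0,0],[0,0,0],[0,0,0]])

```text
time: 14.82
ee_pos: [0.4498, -0.0036, 0.1499]
eef_rot: [2.196, 0.06, -2.191]
contact_force: [0.6, 0.6, 0.5]
width: -0.002
```

```bash
python3 - <<'E'
from h import *
status(); c=wcap('w11')
P,a,b=fitwheels(c)
W=world(c,c['Rm'],c['t']);g=c['color'].mean(2);A=W[...,:2]@bx;B=W[...,:2]@by;Z=W[...,2]
for n,bc in BS.items():
    k=(abs(b-bc)<.010)
    f=least_squares(lambda p:np.hypot(a[k]-p[0],P[k,2]-p[1])-.035,[.515,.072],loss='soft_l1',f_scale=.0005); print(f.x)
ci=[]
for bc in (.032,-.008,-.048,-.088):
    m=(abs(B-bc)<.003)&(abs(A-A0)<.006)&(Z>.085); w=np.clip(150-g[m],0,None); ci.append((w*A[m]).sum()/w.sum())
print('index',ci)
o=unwrap(c,np.mean(ci),BS.values(),f.x[1],'u11')
for i,im in enumerate(o):
    pr=im[:,3:14].mean((1,2))+im[:,83:94].mean((1,2)) # line at edges
    pk=[j for j in range(100,400) if pr[j]==pr[max(0,j-30):j+31].max()]; print(i+1,pk,[ (np.arange(j-8,j+9)*np.clip(pr[j-8:j+9]-pr[j-12:j+13].min()-20,0,None)).sum()/np.clip(pr[j-8:j+9]-pr[j-12:j+13].min()-20,0,None).sum() for j in pk])
s=cv2.resize(c['color'][60:200,180:400],None,fx=3.6,fy=3.6,interpolation=cv2.INTER_CUBIC); save('w11b',s)
E
```

```text
t 14.82 a-A0 -68.02 mm b -28.14 z 149.92 F(a,b,z) [0.68 0.55 0.52]
t 14.8167 [ 0.4498 -0.0036  0.1499] [ 2.196  0.06  -2.191] F [0.65 0.59 0.52]
[0.51690761 0.07253106]
[0.51697784 0.07255911]
[0.5170368  0.07256544]
index [np.float64(0.5171239169969166), np.float64(0.5171283173810868), np.float64(0.5171828385837743), np.float64(0.517390166465385)]
1 [184, 226, 311, 367] [np.float64(183.5870796596268), np.float64(nan), np.float64(310.82047117717866), np.float64(nan)]
2 [177, 259, 304, 365] [np.float64(177.21709751659174), np.float64(nan), np.float64(304.1034855877608), np.float64(364.74093264248705)]
3 [176, 238, 303] [np.float64(175.5745043008238), np.float64(nan), np.float64(303.03071584024474)]<stdin>:15: RuntimeWarning: invalid value encountered in scalar divide
```

View pics/u11.png

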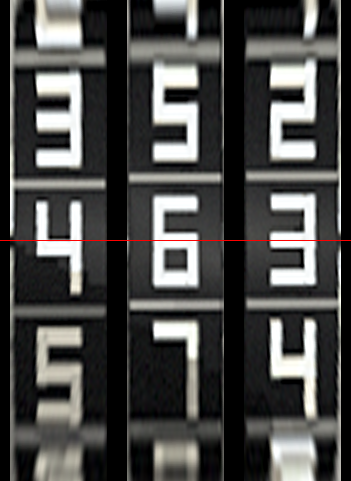

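View pics/w11b.png

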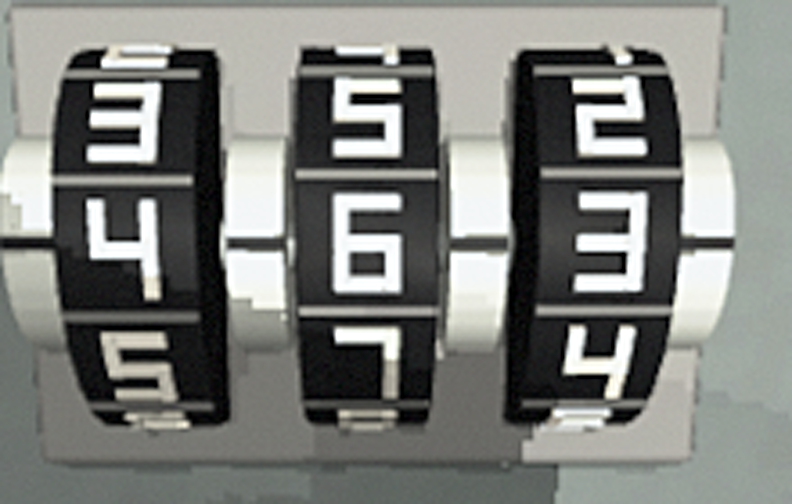

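Index lines and numerals are clear: 6 and 3 are centred (rows 240.7 and 239.3 against 240). The 4 lags by 7 rows (0.036 rad, 1.25 mm), so I'll correct wheel 1.

```bash
python3 - <<'E'
from h import *
go(-.003,BS[1],.1085)
E
```

```text
t 14.87 a-A0 -67.55 mm b -28.51 z 149.94 F(a,b,z) [ 0.46 -0.67  0.67]
slide mm [ 41.5 -40.7 -64.5]
```

Call:
carry_out(claw=[0,0,0,0,0,0,0], slide=[[15,-25,-30],[25,-40.5,-60],[35,-40.5,-64.5],[41.5,-40.5,-64.5],[41.5,-40.5,-64.5],[41.5,-40.5,-64.5],[41.5,-40.5,-64.5]], dr=[[0,0,0],[0,0,0],[0,0,0],[0,0,0],[0,0,0],[0,0,0],[0,0,0]])

```text
time: 15.45
ee_pos: [0.5108, 0.0398, 0.1079]
eef_rot: [2.193, 0.059, -2.195]
contact_force: [-0.1, -0.2, -0.2]
width: -0.004
```

Call:
carry_out(claw=[0,0,0], slide=[[1,0,0],[1.8,0,0],[1.8,0,0]], dr=[[0,0,0],[0,0,0],[0,0,0]])

```text
time: 15.7
ee_pos: [0.511, 0.0398, 0.1066]
eef_rot: [2.193, 0.059, -2.194]
contact_force: [-1.9, -1.2, 5.2]
width: 0.001
```

Call:
carry_out(claw=[0,0,0,0], slide=[[0.2,0,-0.5],[0.2,0,-1],[0.2,0,-1.5],[0.2,0,-1.5]], dr=[[0,0,0],[0,0,0],[0,0,0],[0,0,0]])

```text
time: 16.03
ee_pos: [0.5124, 0.04, 0.1065]
eef_rot: [2.193, 0.059, -2.194]
contact_force: [-2.6, -0.9, 5.2]
width: 0.0
```

Call:
carry_out(claw=[0,0,0,0,0,0,0,0], slide=[[-4,0,0],[-20,0,0],[-43,20,30],[-43,40,64],[-43,40,64],[-43,40,64],[-43,40,64],[-43,40,64]], dr=[[0,0,0],[0,0,0],[0,0,0],[0,0,0],[0,0,0],[0,0,0],[0,0,0],[0,0,0]])

```text
time: 16.7
ee_pos: [0.4518, -0.0028, 0.1491]
eef_rot: [2.195, 0.06, -2.193]
contact_force: [0.6, -0.1, 0.2]
width: 0.003
```

```bash
cat > chk.py <<'E'
from h import *
import sys
tag=sys.argv[1]
status(); c=wcap(tag)
P,a,b=fitwheels(c)
W=world(c,c['Rm'],c['t']);g=c['color'].mean(2);A=W[...,:2]@bx;B=W[...,:2]@by;Z=W[...,2]
fz=[];fa=[]
for n,bc in BS.items():
    k=(abs(b-bc)<.010)
    f=least_squares(lambda p:np.hypot(a[k]-p[0],P[k,2]-p[1])-.035,[.515,.072],loss='soft_l1',f_scale=.0005); fa.append(f.x[0]);fz.append(f.x[1])
ci=[]
for bc in (.032,-.008,-.048,-.088):
    m=(abs(B-bc)<.003)&(abs(A-A0)<.006)&(Z>.085); w=np.clip(150-g[m],0,None); ci.append((w*A[m]).sum()/w.sum())
print('index',np.round(ci,4),'fit',np.round(fa,4),np.round(fz,4))
o=unwrap(c,np.mean(ci),BS.values(),np.mean(fz),tag+'u')
for i,im in enumerate(o):
    pr=im[:,3:14].mean((1,2))+im[:,83:94].mean((1,2)); r=[]
    for lo,hi in ((150,215),(275,335)):
        j=lo+int(np.argmax(pr[lo:hi])); w=np.clip(pr[j-8:j+9]-pr[j-12:j+13].min()-20,0,None); r.append((np.arange(j-8,j+9)*w).sum()/w.sum())
    print(i+1,np.round(r,1),'err rad %.3f'%((240-np.mean(r))/200))
E
python3 chk.py w12; python3 - <<'E'
from h import *
go(0,0,.15)
E
```

```text
t 16.70 a-A0 -66.06 mm b -27.41 z 149.13 F(a,b,z) [ 0.55 -0.13  0.18]
t 16.7 [ 0.4518 -0.0028  0.1491] [ 2.195  0.06  -2.193] F [ 0.55 -0.1   0.18]
index [0.5172 0.5171 0.5172 0.5174] fit [0.5169 0.5169 0.517 ] [0.0725 0.0725 0.0725]
1 [184.8 311.8] err rad -0.041
2 [177.  304.1] err rad -0.003
3 [175.9 303.3] err rad 0.002
t 16.75 a-A0 -66.08 mm b -27.26 z 148.99 F(a,b,z) [-0.08  0.6  -0.57]
slide mm [ -1.  -27.2 -66.1]
```

View pics/w12u.png

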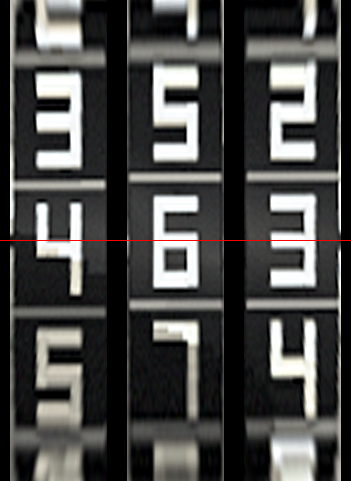

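Wheel 1 did not follow the small stroke: about 1.5 mm is lost to elastic take-up. I'll repeat with that allowed for and a firmer press.

Call:
carry_out(claw=[0,0,0,0,0,0,0], slide=[[15,-20,-30],[25,-39.5,-60],[35,-39.5,-63],[40.5,-39.5,-63],[40.5,-39.5,-63],[40.5,-39.5,-63],[40.5,-39.5,-63]], dr=[[0,0,0],[0,0,0],[0,0,0],[0,0,0],[0,0,0],[0,0,0],[0,0,0]])

```text
time: 17.33
ee_pos: [0.5111, 0.0396, 0.1086]
eef_rot: [2.193, 0.06, -2.194]
contact_force: [1.0, -0.1, 0.4]
width: 0.003
```

Call:
carry_out(claw=[0,0,0], slide=[[1,0,0],[2.2,0,0],[2.2,0,0]], dr=[[0,0,0],[0,0,0],[0,0,0]])

```text
time: 17.58
ee_pos: [0.5116, 0.0395, 0.1068]
eef_rot: [2.194, 0.059, -2.193]
contact_force: [-1.9, -0.9, 4.6]
width: -0.002
```

Call:
carry_out(claw=[0,0], slide=[[0.5,0,0],[0.5,0,0]], dr=[[0,0,0],[0,0,0]])

```text
time: 17.75
ee_pos: [0.5117, 0.0395, 0.1064]
eef_rot: [2.194, 0.059, -2.193]
contact_force: [-2.1, -0.8, 6.3]
width: 0.002
```

```bash
python3 - <<'E'
from h import *
status(); c=wcap('w13'); unwrap(c,A0,BS.values(),.0725,'u13')
E
```

```text
t 17.75 a-A0 -3.94 mm b 11.60 z 106.40 F(a,b,z) [-2.19 -0.72  6.34]
t 17.75 [0.5117 0.0395 0.1064] [ 2.194  0.059 -2.193] F [-2.15 -0.83  6.34]
```

View pics/u13.png

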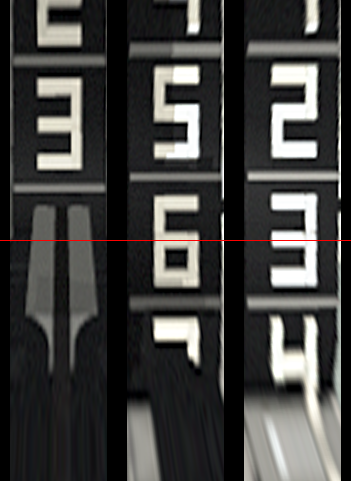

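Call:
carry_out(claw=[0,0,0,0], slide=[[0,0,-0.7],[0,0,-1.4],[0,0,-2],[0,0,-2]], dr=[[0,0,0],[0,0,0],[0,0,0],[0,0,0]])

```text
time: 18.13
ee_pos: [0.5138, 0.0396, 0.1065]
eef_rot: [2.194, 0.059, -2.193]
contact_force: [-2.3, 0.1, 6.3]
width: 0.0
```

```bash
python3 - <<'E'
from h import *
status(); c=wcap('w14'); o=unwrap(c,A0,BS.values(),.0725,'u14')
for t in ('w13','w14'):
    c=dict(np.load(f'pics/{t}.npz')); im=unwrap(c,A0,BS.values(),.0725,'tmp')
    for i in range(3):
        pr=im[i][:,3:14].mean((1,2)); j=150+int(np.argmax(pr[150:215])); w=np.clip(pr[j-8:j+9]-pr[j-12:j+13].min()-10,0,None); print(t,i+1,((np.arange(j-8,j+9)*w).sum()/w.sum()).round(1))
E
```

```text
t 18.13 a-A0 -1.85 mm b 11.58 z 106.46 F(a,b,z) [-2.31  0.19  6.34]
t 18.1333 [0.5138 0.0396 0.1065] [ 2.194  0.059 -2.193] F [-2.32  0.06  6.34]
w13 1 187.5
w13 2 176.4
w13 3 175.5
w14 1 175.1
w14 2 176.6
w14 3 175.4
```

Call:
carry_out(claw=[0,0,0,0,0,0,0,0], slide=[[-4,0,0],[-20,0,0],[-43,20,30],[-43,40,64],[-43,40,65],[-43,40,65],[-43,40,65],[-43,40,65]], dr=[[0,0,0],[0,0,0],[0,0,0],[0,0,0],[0,0,0],[0,0,0],[0,0,0],[0,0,0]])

```text
time: 18.85
ee_pos: [0.4519, -0.0033, 0.1489]
eef_rot: [2.195, 0.06, -2.193]
contact_force: [0.2, 0.4, 0.4]
width: 0.006
```

```bash
python3 chk.py w15
```

```text
t 18.85 a-A0 -66.00 mm b -27.91 z 148.95 F(a,b,z) [0.25 0.42 0.37]
t 18.85 [ 0.4519 -0.0033  0.1489] [ 2.195  0.06  -2.193] F [0.23 0.44 0.37]
index [0.5171 0.5171 0.5172 0.5174] fit [0.5169 0.517  0.517 ] [0.0725 0.0725 0.0725]
1 [178.8 305.6] err rad -0.011
2 [176.9 303.8] err rad -0.002
3 [175.9 303. ] err rad 0.003
```

View pics/w15u.png

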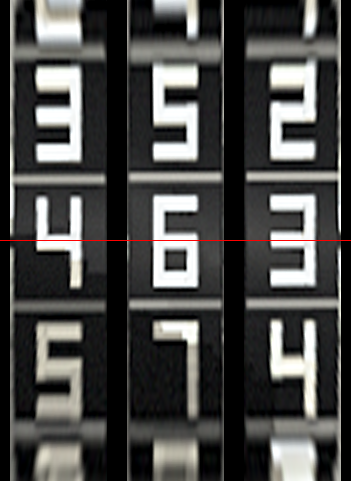

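All three wheels are centred within about 0.011 rad. Now the key.

```bash
python3 - <<'E'
from h import *
c=dict(np.load('pics/w15.npz')); W=world(c,c['Rm'],c['t'])
A=W[...,:2]@bx;B=W[...,:2]@by;Z=W[...,2]
kk=(Z>.069)&(Z<.08)&(B<-.12)&(B>-.19)&(A>.44)&(A<.53); print('key',W[kk].mean(0),np.percentile(Z[kk],[10,50,90]),np.ptp(W[kk],axis=0),kk.sum())
p,Rt=status()
for z in (.11,.078): print(Rt.T@(np.array([.4956,-.1326,z])-p)*1e3)
E
```

```text
key [ 0.49566932 -0.13279857  0.0716933 ] [0.07061264 0.07175705 0.07268436] [0.0315565  0.03107495 0.0052464 ] 1437
t 18.90 a-A0 -65.99 mm b -27.79 z 148.82 F(a,b,z) [0.43 1.08 0.87]
[ 38.84046345 131.63765129 -36.50846039]
[ 70.84045803 131.63831052 -36.4898508 ]
```

Call:
carry_out(claw=[0,0,0,0,0,0,0,0,0], slide=[[0,40,-10],[0,80,-25],[0,120,-36.5],[20,131.6,-36.5],[50,131.6,-36.5],[70,131.6,-36.5],[70,131.6,-36.5],[70,131.6,-36.5],[70,131.6,-36.5]], dr=[[0,0,0],[0,0,0],[0,0,0],[0,0,0],[0,0,0],[0,0,0],[0,0,0],[0,0,0],[0,0,0]])

```text
time: 19.65
ee_pos: [0.4957, -0.1328, 0.0796]
eef_rot: [2.194, 0.061, -2.192]
contact_force: [0.9, 0.0, 0.4]
width: 0.001
```

```bash
python3 - <<'E'
from h import *
status(); c=wcap('w16')
E
```

```text
t 19.65 a-A0 -29.26 mm b -159.57 z 79.56 F(a,b,z) [ 0.88 -0.01  0.35]
t 19.65 [ 0.4957 -0.1328  0.0796] [ 2.194  0.061 -2.192] F [0.88 0.04 0.35]
```

View pics/w16.png

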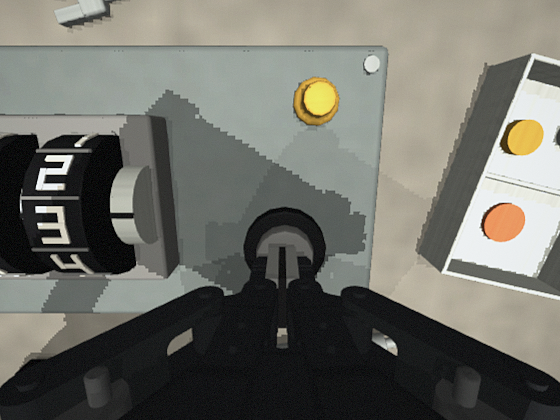

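The tip stands over the key (columns 265-300, key centre about column 285), clear of wheel 3 and the adapter. Pressing.

Call:
carry_out(claw=[0,0,0,0,0], slide=[[3,0,0],[6,0,0],[9,0,0],[11,0,0],[11,0,0]], dr=[[0,0,0],[0,0,0],[0,0,0],[0,0,0],[0,0,0]])

```text
time: 20.12
ee_pos: [0.4954, -0.133, 0.0681]
eef_rot: [2.195, 0.059, -2.191]
contact_force: [1.7, 0.6, 4.0]
width: 0.002
```

Call:
carry_out(claw=[0,0,0], slide=[[1,0,0],[2,0,0],[2,0,0]], dr=[[0,0,0],[0,0,0],[0,0,0]])

```text
time: 20.37
ee_pos: [0.4954, -0.133, 0.0661]
eef_rot: [2.195, 0.059, -2.192]
contact_force: [2.9, 0.5, 5.0]
width: 0.0
```

Call:
carry_out(claw=[0,0], slide=[[0.7,0,0],[0.7,0,0]], dr=[[0,0,0],[0,0,0]])

```text
time: 20.53
ee_pos: [0.4955, -0.133, 0.066]
eef_rot: [2.195, 0.06, -2.192]
contact_force: [-0.0, 2.6, 9.1]
width: -0.0
```

Call:
carry_out(claw=[0,0], slide=[[0.5,0,0],[0.5,0,0]], dr=[[0,0,0],[0,0,0]])

```text
time: 20.7
ee_pos: [0.4955, -0.1331, 0.0659]
eef_rot: [2.195, 0.06, -2.192]
contact_force: [-0.0, 1.9, 13.0]
width: 0.003
```

The force rises at a hard stop at z = 0.0659 (top was 0.0718, so about 6 mm of travel, fully down). Letting go and checking.

Call:
carry_out(claw=[0,0,0,0,0,0,0,0,0,0], slide=[[-4,0,0],[-12,0,0],[-40,0,0],[-80,0,10],[-84,-40,20],[-84,-80,35],[-84,-120,37],[-84,-131,37],[-84,-131,37],[-84,-131,37]], dr=[[0,0,0],[0,0,0],[0,0,0],[0,0,0],[0,0,0],[0,0,0],[0,0,0],[0,0,0],[0,0,0],[0,0,0]])

```text
time: 21.53
ee_pos: [0.4501, -0.0038, 0.1483]
eef_rot: [2.191, 0.062, -2.193]
contact_force: [0.8, -0.1, 0.0]
width: -0.001
```

```bash
python3 chk.py w17; python3 - <<'E'
from h import *
c=dict(np.load('pics/w17.npz')); W=world(c,c['Rm'],c['t'])
A=W[...,:2]@bx;B=W[...,:2]@by;Z=W[...,2]
d=np.hypot(W[...,0]-.4957,W[...,1]+.1328)<.010; print('key z',np.median(Z[d]))
E
```

```text
t 21.53 a-A0 -67.76 mm b -28.35 z 148.33 F(a,b,z) [ 0.84 -0.14  0.  ]
t 21.5333 [ 0.4501 -0.0038  0.1483] [ 2.191  0.062 -2.193] F [ 0.85 -0.1   0.  ]
index [0.5171 0.5172 0.5172 0.5175] fit [0.5169 0.517  0.517 ] [0.0726 0.0726 0.0726]
1 [178.6 305.5] err rad -0.010
2 [177.5 304. ] err rad -0.004
3 [176.  302.9] err rad 0.003
key z 0.071980986328478
```

View pics/w17.png

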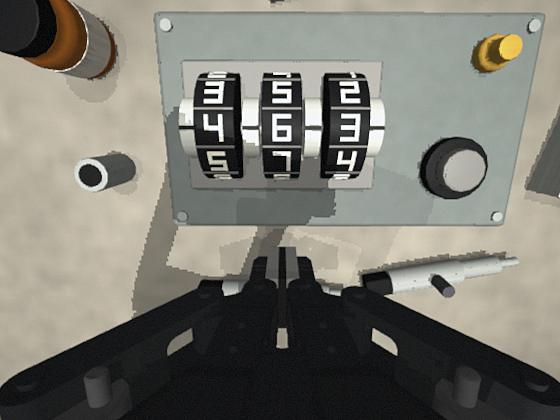

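The picture shows 4-6-3 at the index (columns 213, 282 and 350, row 128). The key is back up at (463,168), the adapter and other parts in view are untouched, and the tool is clear.

```bash
python3 -c "
from rig import finish_job
print(finish_job())"
```

```text
the job is handed in; nothing more can be done
None
```

The preset box now reads 463. I then pressed the load key to its stop and let it spring back, and handed the job in at about 21.6 s of the 48 s allowed.

- **Wheels:** the last picture shows 4, 6 and 3 between the index marks, off by about -0.010, -0.004 and +0.003 rad. I found the wheel tops by touch at about 107.5 mm above the bench.
- **Force on the wheels:** the highest reading was about 6.5 N, against the 15 N limit. Force was only read at the end of each move, so a brief peak in between would not show.
- **Load key:** it went down about 6 mm to a hard stop with a reading of 13 N. Afterwards its top measured 72.0 mm, back at its starting height.
- **What went wrong on the way:** wheel 1 first stopped about 0.036 rad short. A first small correction did not turn it, and a second, firmer stroke did.
- **Other parts:** those in the last wrist view looked undisturbed. I did not re-check the rest with the side and top cameras.

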